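Scan a tube rack's label, then hold the rack level above its drip tray

ROBOT

A 6-joint arm with a two-finger parallel gripper is mounted at the origin on the work surface. World frame = base frame: x ahead of the robot, y to its left, z up, the work surface at z = 0. Lengths are in m, angles in degrees, forces in N, time in s.
With the tool pointing down it reaches from about 0.375 to 0.9 m from the base axis. Payload 3.1 kg.
Tool frame: the origin (TCP) lies at the very end of the fingers, on their centre line; the grasp point (between the pads) lies 19 mm behind it; z points along the fingers, y is the line along which they close (so a half turn about z gives the same grasp; the last joint's range is limited). The gripper opens to 87 mm and grips with 3 to 60 N. Pads are 19 mm wide; open, the fingers measure 117 mm over their backs; the gripper's body (75 mm by 190 mm) begins 51 mm behind the grasp point.
Start: joints at [56.179, 30.224, 82.088, -0, 67.689, -10.227], TCP at [0.25, 0.573, 0.223] pointing down, gripper open.
Joint ranges: [-176.69, 176.69], [-43.24, 126.21], [12.49, 139.97], [-82, 262], [0, 151.66], [-163.58, 163.58]. Speed limits (degrees/s): [159.86, 159.86, 180, 180, 180, 180].

INTERFACE

Orientations are given as a 3x3 rotation matrix whose columns are the frame's x, y, z axes.
In Python, from rig import bot, imaging gives the robot as it stands.
- The arm moves only by the tool drive_tool, never from a script. Its argument "deltas" is text: rows parted by semicolons, each of 5 numbers parted by spaces: the finger opening in mm, from 0 to 87, then the shift along the world's x, y, z in mm, then the turn about the world's z in rad. In form: jaw dx dy dz twist; .... A call has 1 to 12 rows; each row is the pose to reach, as a shift and turn from the pose commanded when the call began; what a row does not reach only later rows make up. A row lasts 1/10 s, in which the tool goes at most 50 mm and 8.59 degrees, less where a joint would pass 70% of its speed; a pose out of reach is approached as far as the arm can. A call with a gripper value outside its range is refused whole. The fingers move at their own pace and stop on an object; the grip force is fixed at half the most. Time passes only in rows, so rows that repeat a pose let the fingers close. It gives the time, the measured TCP pose, the force, the opening and the grip force at its end, in the units of the state.
- bot.read_state(): the state, without advancing time (a new reading comes with each control period).
- imaging.capture(name): name is "scene" or "top" or "wrist"; returns the picture (400x640x3 uint8, red, green, blue); there is no depth.
- imaging.camera_model(name): a dict with "fx", "fy", "cx", "cy" (pixels), "T" (4x4, takes a point from camera to world coordinates). Camera axes: x right, y down, z forward; pixel columns grow to the right and rows downward; lengths in m; the calibration is good to about 2 mm. A picture is of the moment at which its call begins: read the wrist's pose just before it. camera_model takes no time and is no camera call; for the wrist camera it gives the pose at the moment of the call.
- bot.hand_in(): hands the job in; it is judged then, once.
The state is a dict: "time_s": time; "joint_positions": joint angles; "qvel": joint speeds; "tau": joint torques, N m; "position": TCP position; "tcp_rot": TCP orientation; "force": force on the tool from outside, world axes, zero at the start; "moment": the same for the moment, N m; "opening": opening from 0.0 (shut) to 1.0 (fully open); "grasp_force": force on a finger pad.
Only numpy, scipy, OpenCV 4.12 (cv2) and the standard library are available. Lean on these libraries where they do the work, as an engineer would, in place of code of your own. Each camera call takes 0.05 s, during which the arm holds its last target. There are 200 camera calls.

TASK

Check out the tube rack: pick up the hand-held label reader, point it level and squarely at the middle of the barcode label on the end of the rack from about 8 cm away, keep it still there for two seconds, and lay it back flat on its rubber mat without dropping it. Then take the rack by its top handle, lift it out of the drip tray to about 10 cm above where it stood, without tipping it, and finish while holding it still and level over the tray. Leave the bottle, the jar and the tip box alone.

Things in the scene. Friction and masses are not known exactly. Their poses are not given: they have to be found in the camera images.
- reader: Hand-held barcode reader, a straight bar lying flat, loose, about 0.18 kg, 170 mm long along its x. Grey grip part 34 mm wide (y), 32 mm high, from x = -85 to +40 mm; black head 50 mm wide, 36 mm high, from x = +40 to +85 mm. Origin: centre of the underside; x points out of the head along the reading direction, z up.
- reader_nose (a point): Middle of the reading window on the reader's head end: 85 mm ahead of the reader's origin along x and 18 mm above the underside. The reading ray leaves here along the reader's x axis. Axes as the reader.
- reader_grip (a point): Good place to pinch the reader across its 34 mm width, near its centre of mass: x = -5 mm, 16 mm above its underside. Axes as the reader.
- mat: Fixed grey rubber mat on which the reader lies at the start, 220 mm (its x) by 130 mm (its y), 4 mm thick. Origin: centre of the underside, on the bench.
- rack: Aluminium tube rack, loose, 0.28 to 0.52 kg, in the drip tray: 150 mm long (x), 70 wide (y), end plates 70 high, ten tubes fixed in it, blue caps up to 78 mm. Posts on the end plates carry a black handle bar along x, 150 long, 12 wide, 14 high, its top 141 mm above the underside, free below. Mass centre under the bar's middle. Origin: centre of the underside; z up; label on the -x end.
- label (a point): Middle of the white barcode label (48 mm wide, 36 mm high, upright) on the rack's -x end plate: 76 mm from the rack's origin along -x, 46 mm above the underside. Axes as the rack, so the label faces along the rack's -x.
- rack_handle (a point): Middle of the handle bar, 134 mm above the rack's underside; pinch the bar here across its 12 mm width (along the rack's y). Axes as the rack.
- tray: Fixed open steel drip tray, 190 mm (its x) by 110 mm (its y), 25 mm high, walls and floor 4 mm. Origin: centre of the underside, on the bench; the rack stands in it roughly along its x.
- bottle: Brown bottle with a blue cap, 60 mm across, 130 mm high, loose; bystander. Origin: centre of the underside.
- jar: White jar, 68 mm across, 110 mm high, loose; bystander. Origin: centre of the underside.
- tipbox: Pipette tip box, blue with white lid, 120 x 85 x 80 mm, loose; bystander. Origin: centre of the underside.
Things that resemble listed ones, but are neither listed nor needed, are in the scene too. There is more than one size of the reader; the job needs the largest.

How it is judged (in metres and radians):
On the way, in this order (a step that is already met when the one before it is completed fails the run):
1. the held reader is aimed at the rack's label from 30 to 150 mm, level, square within 20 degrees, its ray meeting the label, and kept still for a second (contact force between the fingers and reader above 1 N and z of reader in the frame of mat above 0.01 m and angle between reader's own z axis and vertical below 0.2 rad and x of label in the frame of reader_nose between 0.03 and 0.15 m and y of label in the frame of reader_nose between -0.024 and 0.024 m and z of label in the frame of reader_nose between -0.018 and 0.018 m and x of reader_nose in the frame of label below -0.02 m and angle between the x axis of reader and the x axis of rack, either way round below 0.35 rad and linear speed of reader below 0.03 m/s and angular speed of reader below 0.3 rad/s), for 1 s.
2. the reader is lying flat on its mat again, let go of (x of reader in the frame of mat between -0.06 and 0.06 m and y of reader in the frame of mat between -0.05 and 0.05 m and z of reader in the frame of mat below 0.008 m and angle between reader's own z axis and vertical below 0.1 rad and linear speed of reader below 0.02 m/s and contact force between the fingers and reader below 0.05 N), for 0.3 s.
At the end, for the whole second after the job is handed in: The fingers hold the rack, still and level (within 0.1 rad), 60 to 200 mm above the tray's underside and within 50 mm sideways of the tray's middle, touching the tray nowhere; the reader lies flat on its mat, at rest, not held (centre within 60 mm along and 50 mm across the mat's middle) (all of step 2 and contact force between the fingers and rack above 1 N and contact force between rack and tray below 0.05 N and z of rack in the frame of tray between 0.06 and 0.2 m and horizontal distance between rack and tray below 0.05 m and angle between rack's own z axis and vertical below 0.1 rad and linear speed of rack below 0.02 m/s and angular speed of rack below 0.15 rad/s); the arm keeps its last pose, push and grip.
It fails at once if the reader is dropped: let go of more than 25 mm above the mat's underside (contact force between the fingers and reader below 0.01 N and z of reader in the frame of mat above 0.025 m).
It fails at once if the rack is tipped by more than 20 degrees (angle between rack's own z axis and vertical above 0.35 rad).
It fails at once if the brown bottle is pushed more than 30 mm or knocked over (distance of bottle from where it was at the start of the episode above 0.03 m or angle between bottle's own z axis and vertical above 0.3 rad).
It fails at once if the white jar is pushed more than 30 mm or knocked over (distance of jar from where it was at the start of the episode above 0.03 m or angle between jar's own z axis and vertical above 0.3 rad).
It fails at once if the tip box is pushed more than 30 mm or knocked over (distance of tipbox from where it was at the start of the episode above 0.03 m or angle between tipbox's own z axis and vertical above 0.3 rad).
It also fails if it takes over 58 s, if anything falls off the work surface, if the arm or the gripper's body presses on something with over 40 N, if the wrist force passes 120 N, or if a joint passes its speed limit or range.

## Working session

There is one attempt and no reset: what is moved stays moved. The work goes in short steps, Python scripts to look and compute and a tool call to move; the robot and the scene stay as the last step left them, time stands still between calls to the robot, and variables do not carry over. Pictures are saved under pics/ and viewed, at most 10 in all, crops included, and the job is handed in when it is done.

Besides the shell and the picture viewer there is one more tool, called after "Request:" as a command line: name --argument value ..., lists and objects as JSON in quotes. drive_tool: Moves the arm, as the interface text tells. Its arguments: {"type":"object","properties":{"deltas":{"type":"string"}},"required":["deltas"]}

```bash
mkdir -p pics; cat > h.py <<'E'
import numpy as np,cv2
from rig import bot,imaging
def cap(n,f=None):
    im=imaging.capture(n)
    if f: cv2.imwrite('pics/'+f,cv2.cvtColor(np.asarray(im),cv2.COLOR_RGB2BGR))
    return im
def ray(n,u,v,z,m=None):
    m=m or imaging.camera_model(n);T=np.array(m['T'])
    d=T[:3,:3]@np.array([(u-m['cx'])/m['fx'],(v-m['cy'])/m['fy'],1]);o=T[:3,3]
    return o+d*(z-o[2])/d[2]
E
python3 - <<'E'
from h import *
a=cap('top','top.png');b=cap('scene','scene.png')
for n in('top','scene'):
    m=imaging.camera_model(n);print(n,m['fx'],np.round(m['T'],3).tolist())
E
```

```text
top 465.1920774487917 [[0.018, -0.971, 0.238, 0.228], [-1.0, -0.019, -0.0, 0.017], [0.005, -0.238, -0.971, 1.505], [0.0, 0.0, 0.0, 1.0]]
scene 412.57759798298093 [[-0.525, 0.651, -0.548, 1.307], [0.851, 0.397, -0.344, 0.478], [-0.006, -0.647, -0.763, 1.135], [0.0, 0.0, 0.0, 1.0]]
```

View pics/top.png

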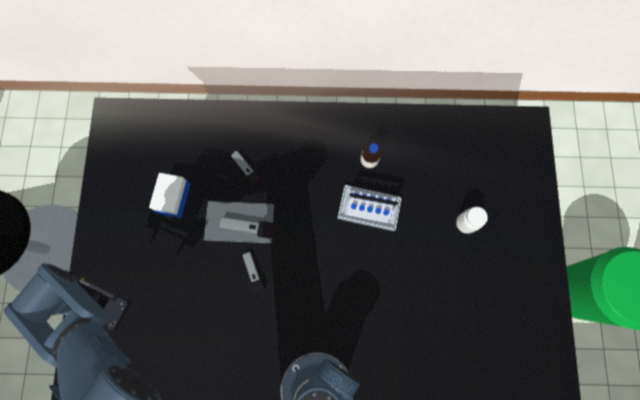

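View pics/scene.png

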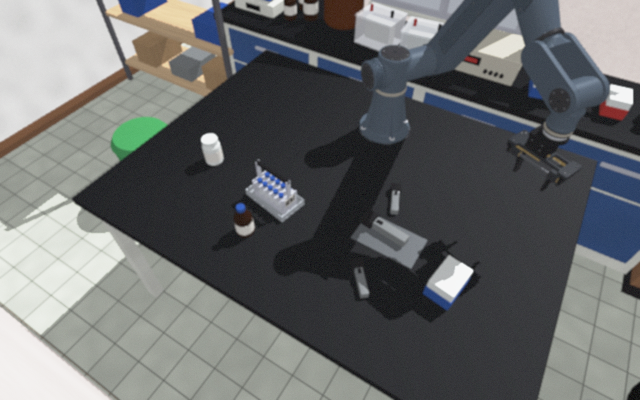

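Top view: three reader-like bars, at (242,227) on the mat, (242,162) and (251,267). The one on the mat is the longest, with a dark head towards the right at about (265,229), so it fits. The rack is at about (370,208), the bottle at (371,155), the jar at (472,220) and the tip box at (170,195). I'll confirm with one enlarged composite.

```bash
python3 - <<'E'
from h import *
t=cv2.imread('pics/top.png');s=cv2.imread('pics/scene.png')
f=lambda im,x,y,w,h:cv2.resize(np.clip(im[y:y+h,x:x+w].astype(float)*1.5+20,0,255).astype('uint8'),(400,300),interpolation=cv2.INTER_CUBIC)
cv2.imwrite('pics/c.png',np.vstack([np.hstack([f(t,190,140,100,75+15+0),f(t,330,165,80,75)]),np.hstack([f(s,340,175,100,75+0),f(s,235,155,80,70)])]))
for n,u,v,z in[('mat TL','_',0,0)][:0]:pass
for k,(u,v,z) in dict(mat1=(208,202,.004),mat2=(274,204,.004),mat3=(272,243,.004),mat4=(204,241,.004),rt1=(219,225,.036),re=(270,229,.036),r1=(343,186,.025),r2=(401,196,.025),r3=(397,230,.025),r4=(338,219,.025),bottle=(374,148,.13),jar=(479,214,.11),tip=(172,180,.08),oa=(242,162,.03),ob=(251,267,.03)).items(): print(k,ray('top',u,v,z).round(3))
E
```

```text
mat1 [0.576 0.373 0.004]
mat2 [0.574 0.154 0.004]
mat3 [0.444 0.155 0.004]
mat4 [0.446 0.376 0.004]
rt1 [0.494 0.324 0.036]
re [0.484 0.161 0.036]
r1 [ 0.634 -0.073  0.025]
r2 [ 0.604 -0.264  0.025]
r3 [ 0.49  -0.248  0.025]
r4 [ 0.523 -0.057  0.025]
bottle [ 0.73  -0.163  0.13 ]
jar [ 0.53  -0.486  0.11 ]
tip [0.628 0.474 0.08 ]
oa [0.709 0.264 0.03 ]
ob [0.363 0.216 0.03 ]
```

View pics/c.png

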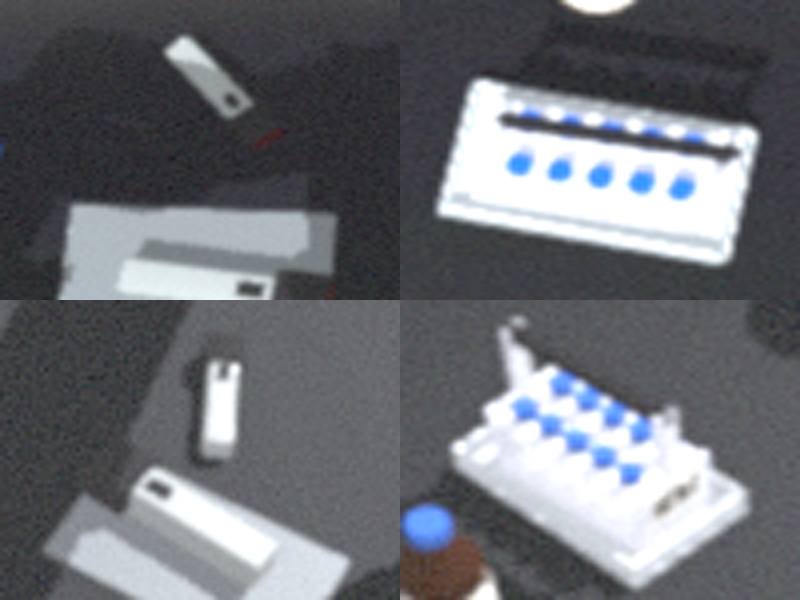

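The bar on the mat measures about 163 mm and has a dark head, so it is the largest reader, with its head towards -y. The label is on the rack's +y end: in the scene crop, bottom right at (675,495), it shows as dark stripes.

```bash
python3 - <<'E'
from h import *
s=bot.read_state();print(s['time_s'],s['position'],np.round(s['tcp_rot'],3).tolist(),s['joint_positions'])
for u,v in((350,194.5),(399,203.7)):print(ray('top',u,v,.145).round(3))
m=imaging.camera_model('wrist');print(m['fx'],m['cx'],m['cy'],np.round(m['T'],3).tolist())
E
```

```text
0.1 [0.24974463 0.5721917  0.22167233] [[-0.916, 0.4, -0.001], [0.4, 0.916, -0.002], [0.0, -0.002, -1.0]] [ 5.61793699e+01  3.02729710e+01  8.21498290e+01 -1.00378642e-03
  6.76919056e+01 -1.02269686e+01]
[ 0.575 -0.087  0.145]
[ 0.549 -0.234  0.145]
306.25098541160946 326.8194279112055 198.156585887791 [[0.401, 0.888, 0.223, 0.19], [0.916, -0.388, -0.1, 0.599], [-0.002, 0.245, -0.97, 0.384], [0.0, 0.0, 0.0, 1.0]]
```

Request:
drive_tool --deltas "60 30 -40 0 -0.12;60 55 -75 0 -0.25;60 80 -110 0 -0.37;60 105 -144 0 -0.5;60 130 -178 0 -0.63;60 155 -212 0 -0.76;60 180 -246 0 -0.9;60 203 -277 0 -1.03;60 222 -304 0 -1.15;60 234 -320 0 -1.22;60 240 -327 0 -1.22;60 240 -327 0 -1.22"

```text
time_s: 1.3
position: [0.4906, 0.2451, 0.2222]
tcp_rot: [[0.061, 0.998, -0.0], [0.998, -0.061, 0.0], [0.0, -0.0, -1.0]]
force: [0.3, 0.6, 0.5]
opening: 0.689
grasp_force: 0.0
```

```bash
python3 - <<'E'
from h import *
s=bot.read_state();print(s['time_s'],s['position'],np.round(s['tcp_rot'],3).tolist())
m=imaging.camera_model('wrist');im=cap('wrist','w1.png');np.save('m1.npy',m,allow_pickle=True)
E
```

```text
1.3 [0.49057993 0.24508178 0.22224817] [[0.061, 0.998, -0.0], [0.998, -0.061, 0.0], [0.0, -0.0, -1.0]]
```

View pics/w1.png

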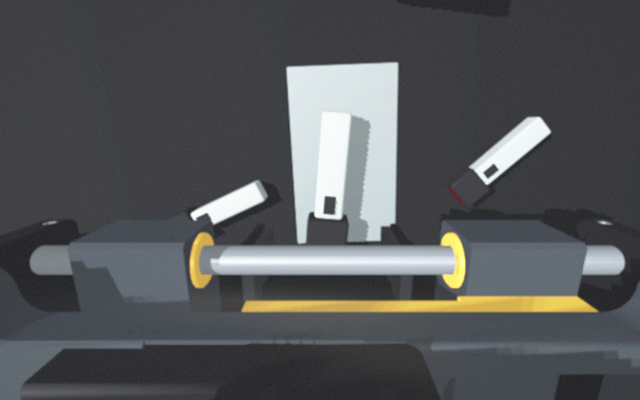

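Wrist view: the reader's grey top face runs from the tail at about (337,113) to the head joint at about (331,216). The black head is below that, partly hidden by the gripper, and the mat spans columns 288–398.

```bash
python3 - <<'E'
from h import *
m=np.load('m1.npy',allow_pickle=True).item();im=cv2.imread('pics/w1.png')
g=cv2.cvtColor(im,cv2.COLOR_BGR2GRAY)[95:235,305:362]
print(g[[20,60,100]][:,::3].tolist())
for t in(225,235,242):
    M=(g>t).astype('uint8');n,l,st,c=cv2.connectedComponentsWithStats(M);i=1+st[1:,4].argmax()
    cn=cv2.findContours((l==i).astype('uint8'),0,2)[0][0];b=cv2.boxPoints(cv2.minAreaRect(cn))+[305,95]
    print(t,st[i],[ray('wrist',*p,.036,m).round(4)[:2].tolist() for p in b])
for k in((323,113),(351,113),(345,219),(314,215)):print(k,ray('wrist',*k,.036,m).round(4))
for k in((288,67),(397,63),(300,243),(395,241)):print(k,ray('wrist',*k,.004,m).round(4))
E
```

```text
[[228, 228, 227, 227, 226, 226, 251, 252, 251, 251, 251, 251, 250, 248, 248, 221, 201, 212, 224], [225, 225, 225, 225, 224, 251, 250, 251, 250, 250, 249, 249, 249, 248, 192, 153, 153, 152, 151], [220, 218, 219, 219, 251, 249, 246, 232, 238, 243, 244, 247, 243, 165, 148, 149, 147, 152, 147]]
225 [   0    0   51  124 3676] [[0.474, 0.3395], [0.5279, 0.3361], [0.5224, 0.1968], [0.4629, 0.2005]]
235 [  10   16   35  107 2564] [[0.4723, 0.2027], [0.4907, 0.322], [0.5212, 0.3176], [0.5055, 0.1977]]
242 [  10   17   35  106 2422] [[0.4723, 0.2033], [0.4914, 0.3215], [0.5208, 0.3171], [0.5042, 0.1982]]
(323, 113) [0.4922 0.3196 0.036 ]
(351, 113) [0.5228 0.3177 0.036 ]
(345, 219) [0.5104 0.1963 0.036 ]
(314, 215) [0.4739 0.2036 0.036 ]
(288, 67) [0.4548 0.374  0.004 ]
(397, 63) [0.5806 0.3705 0.004 ]
(300, 243) [0.4505 0.1561 0.004 ]
(395, 241) [0.5765 0.151  0.004 ]
```

Request:
drive_tool --deltas "70 3 -3 -30 -0.05;70 5 -5 -65 -0.085;70 5 -5 -100 -0.085;70 5 -5 -135 -0.085;70 5 -5 -160 -0.085;70 5 -5 -180 -0.085;70 5 -5 -195 -0.085;70 5 -5 -205 -0.085;70 5 -5 -210 -0.085;70 5 -5 -212 -0.085;70 5 -5 -212 -0.085"

```text
time_s: 2.45
position: [0.4952, 0.2411, 0.0109]
tcp_rot: [[0.145, 0.989, 0.001], [0.989, -0.145, 0.0], [0.0, 0.001, -1.0]]
force: [-0.4, -0.3, -0.2]
opening: 0.803
grasp_force: 0.0
```

Request:
drive_tool --deltas "10 0 0 0 0;10 0 0 0 0;10 0 0 0 0;10 0 0 0 0;10 0 0 0 0;10 0 0 0 0;10 0 0 0 0;10 0 0 0 0;10 0 0 0 0;10 0 0 0 0"

```text
time_s: 3.45
position: [0.4952, 0.2407, 0.0106]
tcp_rot: [[0.145, 0.989, 0.0], [0.989, -0.145, -0.0], [-0.0, 0.0, -1.0]]
force: [-0.2, -0.8, 1.5]
opening: 0.389
grasp_force: 30.0
```

Request:
drive_tool --deltas "10 0 0 10 0;10 0 0 25 0;10 0 0 45 0;10 15 -20 60 0;10 35 -50 60 0;10 55 -80 60 -0.01;10 75 -110 60 -0.02;10 92 -137 60 -0.02;10 102 -152 50 -0.02;10 106 -158 38 -0.02;10 107 -159 30 -0.02;10 107 -159 29 -0.02"

```text
time_s: 4.65
position: [0.5994, 0.0828, 0.0373]
tcp_rot: [[0.165, 0.986, -0.006], [0.986, -0.165, 0.001], [-0.0, -0.006, -1.0]]
force: [-0.4, 0.4, -2.5]
opening: 0.384
grasp_force: 30.0
```

```bash
python3 - <<'E'
from h import *
s=bot.read_state();print(s['time_s'],s['position'],s['opening'],s['grasp_force'])
a=cap('top','t2.png');b=cap('scene','s2.png');t=cv2.imread('pics/t2.png');s=cv2.imread('pics/s2.png')
f=lambda im,x,y,w,h:cv2.resize(im[y:y+h,x:x+w],(400,500),interpolation=cv2.INTER_CUBIC)
cv2.imwrite('pics/c2.png',np.hstack([f(t,320,150,100,125),f(s,235,100,120,150)]))
E
```

```text
4.65 [0.59940868 0.08282416 0.03726562] 0.38387135094868297 29.990262798964977
```

View pics/c2.png

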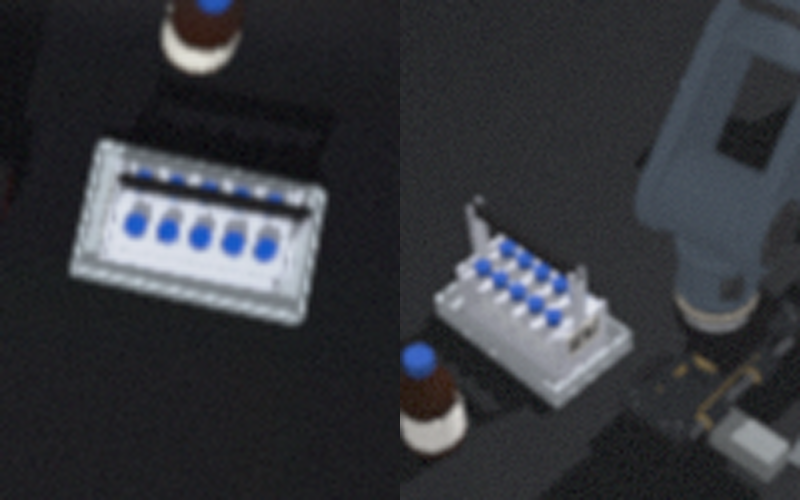

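In the composite, the label is in the scene half at crop (583,338), which is scene pixel (290,201). In the top half the handle runs (120,180)–(308,215) and the tray corners are (105,140), (327,188), (300,325) and (70,272).

```bash
python3 - <<'E'
from h import *
P=lambda x,y:(320+x/4,150+y/4)
L=ray('scene',289.9,201.4,.05);print('label',L.round(4))
h=[ray('top',*P(*p),.145) for p in((120,180),(308,215))];d=h[1]-h[0];c=(h[0]+h[1])/2;print('handle',c.round(4),np.degrees(np.arctan2(d[1],d[0])),np.hypot(*d[:2]))
t=[ray('top',*P(*p),.025) for p in((105,140),(327,188),(300,325),(70,272))];print('tray',np.mean(t,0).round(4),[np.degrees(np.arctan2(e[1],e[0])).round(1) for e in(t[1]-t[0],t[2]-t[3])])
s=bot.read_state();R=np.array(s['tcp_rot']);rx=-R[:,0];p=np.array(s['position'])
nose=p+rx*.09+[0,0,.018-.0066]
for n,th in(('handle',np.arctan2(d[1],d[0])),):
    lh=c-.076*d/np.linalg.norm(d);lh[2]=.05
    for Q in(L,lh):
        v=R.T@(Q-nose);print(Q.round(4),'ahead',-v[0],'side',v[1],'up',-v[2])
print(np.degrees(np.arctan2(rx[1],rx[0])))
E
```

```text
label [ 0.5836 -0.0817  0.05  ]
handle [ 0.5612 -0.1577  0.145 ] -99.80062752625507 0.14333855170292775
tray [ 0.5627 -0.1617  0.025 ] [np.float64(-101.6), np.float64(-102.2)]
[ 0.5836 -0.0817  0.05  ] ahead 0.0753297224363388 side 0.010464869870581517 up 7.79639636240237e-05
[ 0.5742 -0.0828  0.05  ] ahead 0.07796309729255534 side 0.0013170988592295428 up 4.8181897195557606e-05
-99.4218184658391
```

Request:
drive_tool --deltas "10 2 0 0 0;10 4 0 0 0;10 4 0 0 0;10 4 0 0 0;10 4 0 0 0;10 4 0 0 0;10 4 0 0 0;10 4 0 0 0;10 4 0 0 0;10 4 0 0 0;10 4 0 0 0;10 4 0 0 0"

```text
time_s: 5.95
position: [0.6061, 0.0817, 0.0395]
tcp_rot: [[0.165, 0.986, -0.0], [0.986, -0.165, -0.0], [-0.0, -0.0, -1.0]]
force: [0.6, -0.9, -1.9]
opening: 0.39
grasp_force: 30.0
```

Request:
drive_tool --deltas "10 0 0 0 0;10 0 0 0 0;10 0 0 0 0;10 0 0 0 0;10 0 0 0 0;10 0 0 0 0;10 0 0 0 0;10 0 0 0 0;10 0 0 0 0;10 0 0 0 0;10 0 0 0 0;10 0 0 0 0"

```text
time_s: 7.15
position: [0.6061, 0.0818, 0.0396]
tcp_rot: [[0.165, 0.986, -0.0], [0.986, -0.165, 0.0], [0.0, -0.0, -1.0]]
force: [0.0, 0.1, -1.8]
opening: 0.388
grasp_force: 30.0
```

```bash
python3 - <<'E'
from h import *
cap('wrist','w2.png');cap('scene','s3.png')
w=cv2.imread('pics/w2.png');s=cv2.imread('pics/s3.png')
cv2.imwrite('pics/c3.png',np.hstack([cv2.resize(w,(400,250)),cv2.resize(s[130:230,240:400],(400,250),interpolation=2)]))
E
```

```text
(no output)
```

View pics/c3.png

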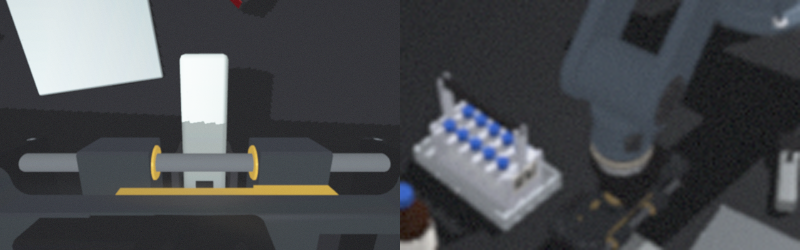

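```bash
python3 - <<'E'
from h import *
s=bot.read_state();p=np.array(s['position']);R=np.array(s['tcp_rot']);m=imaging.camera_model('wrist');T=np.linalg.inv(m['T'])
for dz in(-.008,0,.008):
    for sx in(-.017,.017):
        q=p+R[:,0]*.08+R[:,1]*sx+[0,0,.032-.0066+dz];c=T@[*q,1];print(dz,m['fx']*c[0]/c[2]+m['cx'],m['fy']*c[1]/c[2]+m['cy'])
g=cv2.cvtColor(cv2.imread('pics/w2.png'),6);print(np.where(np.abs(np.diff(g[120].astype(int)))>40)[0],np.where(np.abs(np.diff(g[60:120,325].astype(int)))>25)[0]+60)
E
```

```text
-0.008 286.147859081538 89.04359325759934
-0.008 362.2396021530043 88.98005980801466
0 283.7162231331049 87.12671386632061
0 364.38063316360336 87.05958759759423
0.008 280.97362926952206 84.96470369405924
0.008 366.7954253112544 84.89355581638841
[ 50  51 287 288 364] [84 85 86]
```

Request:
drive_tool --deltas "10 0 10 10 0;10 -10 30 25 0;10 -27 60 30 0;10 -47 95 30 0;10 -67 130 30 0;10 -83 158 30 0;10 -93 172 25 0;10 -98 178 15 0;10 -98 178 0 0;10 -98 178 -12 0;10 -98 178 -20 0;10 -98 178 -24 0"

```text
time_s: 8.45
position: [0.5082, 0.2588, 0.0142]
tcp_rot: [[0.167, 0.986, -0.002], [0.986, -0.167, -0.001], [-0.001, -0.001, -1.0]]
force: [-0.3, 0.4, -1.9]
opening: 0.389
grasp_force: 30.0
```

Request:
drive_tool --deltas "10 0 0 -1 0;10 0 0 -2 0;10 0 0 -3 0;10 0 0 -4 0;10 0 0 -5 0;10 0 0 -5 0;10 0 0 -5 0;10 0 0 -5 0"

```text
time_s: 9.25
position: [0.5082, 0.2598, 0.0107]
tcp_rot: [[0.165, 0.986, 0.0], [0.986, -0.165, 0.0], [0.0, 0.0, -1.0]]
force: [0.3, 0.6, -2.1]
opening: 0.39
grasp_force: 30.0
```

Request:
drive_tool --deltas "10 0 0 -0.5 0;10 0 0 -1 0;10 0 0 -1.5 0;10 0 0 -1.5 0;10 0 0 -1.5 0"

```text
time_s: 9.75
position: [0.5082, 0.2598, 0.0107]
tcp_rot: [[0.165, 0.986, 0.001], [0.986, -0.165, 0.0], [0.0, 0.001, -1.0]]
force: [-3.8, -1.5, 9.8]
opening: 0.386
grasp_force: 30.0
```

Request:
drive_tool --deltas "10 0 0 1 0;36 0 0 1 0;45 0 0 1 0;60 0 0 1 0;70 0 0 1 0;70 0 0 1 0;70 0 0 1 0;70 0 0 1 0"

```text
time_s: 10.55
position: [0.5081, 0.2597, 0.01]
tcp_rot: [[0.165, 0.986, -0.0], [0.986, -0.165, -0.0], [-0.0, -0.0, -1.0]]
force: [1.2, -0.6, -0.3]
opening: 0.788
grasp_force: 0.0
```

Request:
drive_tool --deltas "70 0 0 15 0;70 0 0 45 0;70 0 0 80 0;70 0 0 115 0;70 0 0 150 0;70 0 0 180 0;70 0 0 205 0;70 0 0 210 0;70 0 0 210 0"

```text
time_s: 11.45
position: [0.5084, 0.2598, 0.2214]
tcp_rot: [[0.165, 0.986, 0.002], [0.986, -0.165, 0.001], [0.001, 0.002, -1.0]]
force: [-0.0, 0.3, 0.0]
opening: 0.809
grasp_force: 0.0
```

```bash
python3 - <<'E'
from h import *
m=imaging.camera_model('wrist');cap('wrist','w3.png')
g=cv2.cvtColor(cv2.imread('pics/w3.png'),6)[60:235,290:372]
M=(g>238).astype('uint8');n,l,st,c=cv2.connectedComponentsWithStats(M);i=1+st[1:,4].argmax()
b=cv2.boxPoints(cv2.minAreaRect(cv2.findContours((l==i).astype('uint8'),0,2)[0][0]))+[290,60]
print(st[i],[ray('wrist',*p,.036,m).round(4)[:2].tolist() for p in b],bot.read_state()['position'])
E
```

```text
[  21   49   28  106 2585] [[0.5061, 0.3403], [0.5352, 0.3354], [0.5164, 0.2174], [0.4848, 0.2227]] [0.50753098 0.25957497 0.2199531 ]
```

View pics/w3.png

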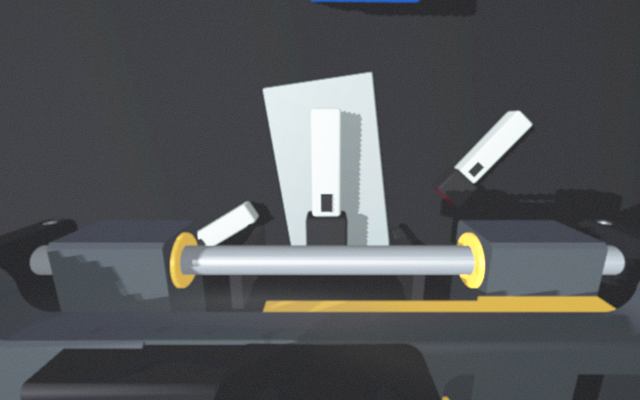

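The wrist view shows the reader flat on the mat, tail at (326,110) and head joint at (326,215). Next I'll stop short of the rack for one close look.

Request:
drive_tool --deltas "70 4 -25 10 0;70 9 -65 25 0;70 14 -105 40 0;70 19 -145 50 0;70 24 -185 60 0;70 30 -225 60 0;70 36 -260 60 0;70 42 -290 60 0;70 48 -312 60 0;70 53 -326 60 -0.01;70 54 -330 60 -0.01;70 54 -330 60 -0.01"

```text
time_s: 12.7
position: [0.5617, -0.07, 0.279]
tcp_rot: [[0.176, 0.984, -0.002], [0.984, -0.176, 0.001], [0.001, -0.002, -1.0]]
force: [0.2, 0.0, -0.4]
opening: 0.804
grasp_force: 0.0
```

```bash
python3 - <<'E'
from h import *
m=imaging.camera_model('wrist');np.save('m4.npy',m,allow_pickle=True);cap('wrist','w4.png');print(bot.read_state()['position'])
E
```

```text
[ 0.56157514 -0.06936952  0.27925509]
```

View pics/w4.png

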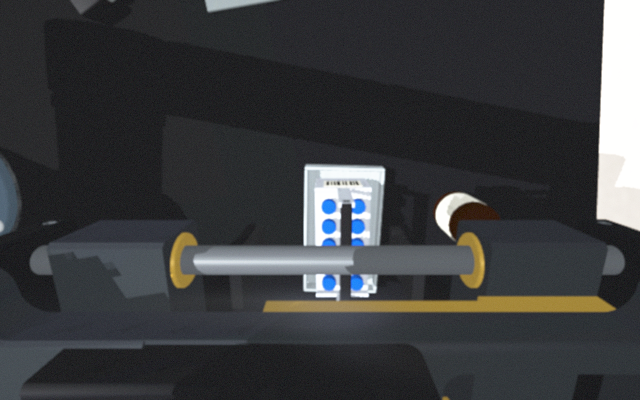

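The bar runs from its near end at (346,204) down to (347,238), where the gripper hides it. The label is centred at about (344,184), and the caps sit at columns 329 and 357.

```bash
python3 - <<'E'
from h import *
m=np.load('m4.npy',allow_pickle=True).item()
for n,u,v,z in(('bar end',346.5,203,.145),('bar',346.5,238,.145),('label',344,184,.05),('cap L',329,206,.082),('cap R',358,206,.082),('capL4',329,283,.082),('capR4',357,283,.082)):print(n,ray('wrist',u,v,z,m).round(4))
E
```

```text
bar end [ 0.5796 -0.0868  0.145 ]
bar [ 0.5736 -0.1236  0.145 ]
label [ 0.5821 -0.0871  0.05  ]
cap L [ 0.5591 -0.1041  0.082 ]
cap R [ 0.5938 -0.1103  0.082 ]
capL4 [ 0.541  -0.2063  0.082 ]
capR4 [ 0.5768 -0.2127  0.082 ]
```

Request:
drive_tool --deltas "60 2 -30 0 0;60 5 -65 0 0;60 5 -88 -10 0;60 5 -91 -40 0;60 5 -91 -75 0;60 5 -91 -105 0;60 5 -91 -130 0;60 5 -91 -147 0;60 5 -91 -156 0;60 5 -91 -160 0;60 5 -91 -160 0;60 5 -91 -160 0"

```text
time_s: 13.95
position: [0.5678, -0.1612, 0.121]
tcp_rot: [[0.175, 0.985, 0.002], [0.985, -0.175, -0.001], [-0.0, 0.002, -1.0]]
force: [-0.6, 0.7, 0.2]
opening: 0.692
grasp_force: 0.0
```

Request:
drive_tool --deltas "0 0 0 0 0;0 0 0 0 0;0 0 0 0 0;0 0 0 0 0;0 0 0 0 0;0 0 0 0 0;0 0 0 0 0;0 0 0 0 0;0 0 0 0 0;0 0 0 0 0;0 0 0 0 0;0 0 0 0 0"

```text
time_s: 15.15
position: [0.5669, -0.1612, 0.12]
tcp_rot: [[0.175, 0.985, -0.001], [0.985, -0.175, 0.0], [0.0, -0.001, -1.0]]
force: [-0.9, 0.3, 1.3]
opening: 0.133
grasp_force: 30.0
```

Request:
drive_tool --deltas "0 0 0 3 0;0 0 0 9 0;0 0 0 18 0;0 0 0 30 0;0 0 0 43 0;0 0 0 56 0;0 0 0 69 0;0 0 0 81 0;0 0 0 90 0;0 0 0 96 0;0 0 0 99 0;0 0 0 100 0"

```text
time_s: 16.35
position: [0.5671, -0.1612, 0.2201]
tcp_rot: [[0.175, 0.985, -0.0], [0.985, -0.175, 0.0], [0.0, -0.0, -1.0]]
force: [-0.4, 1.2, -4.7]
opening: 0.13
grasp_force: 30.0
```

Request:
drive_tool --deltas "0 0 0 0 0;0 0 0 0 0;0 0 0 0 0;0 0 0 0 0;0 0 0 0 0;0 0 0 0 0;0 0 0 0 0;0 0 0 0 0;0 0 0 0 0;0 0 0 0 0"

```text
time_s: 17.35
position: [0.5671, -0.1612, 0.2201]
tcp_rot: [[0.175, 0.985, 0.0], [0.985, -0.175, -0.0], [-0.0, 0.0, -1.0]]
force: [0.5, -0.0, -3.3]
opening: 0.134
grasp_force: 30.0
```

```bash
python3 - <<'E'
from h import *
s=bot.read_state();print(s['force'],s['moment'])
cap('scene','s5.png');cap('top','t5.png')
f=lambda n,x,y,w,h:cv2.resize(cv2.imread('pics/'+n)[y:y+h,x:x+w],(400,400),interpolation=2)
cv2.imwrite('pics/c5.png',np.hstack([f('s5.png',220,100,140,140),f('t5.png',310,130,120,120)]))
E
```

```text
[ 0.46367611 -0.01500093 -3.33087828] [-0.05060283  0.04953717  0.01712287]
```

View pics/c5.png

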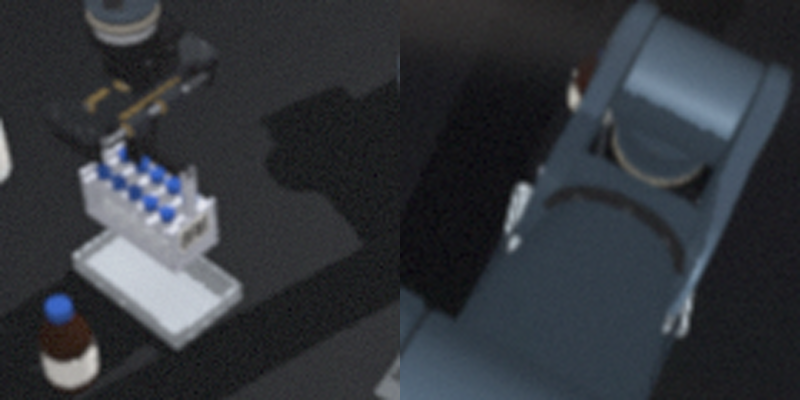

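The rack hangs level above the empty tray in the scene crop at (150,205), still and clear of it. I'm handing in.

```bash
python3 -c "
from rig import bot
print(bot.hand_in())"
```

```text
the job is handed in; nothing more can be done
None
```

I handed the job in at about 17.5 s, but no verdict came back: by my measurements the label was read from about 8 cm for 2 s, the reader is flat on its mat, and the rack is held level about 10 cm above where it stood, over its tray.

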